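# Seat a film roller in the V-block and clamp it

### The job

On the projector service bench, stand the flanged film guide roller upright on the plate of the V-block fixture and, with the toggle clamp still open, push it fully home into the vee so that it bears on both faces at once: a steady, even push of about 10 N for a second, never as much as 20, for the rims bruise. Then press the clamp handle all the way down so that its rubber foot holds the seated roller, let go, and leave the other things on the bench where they are.

Things in the scene. Friction and masses are not known exactly. Their poses are not given: they have to be found in the camera images.
- roller: Film guide roller: plain steel, stands upright like a spool (the only spool shape), 51 mm tall, 0.2 to 0.45 kg. Two equal rims, 44 mm diameter, 8 mm thick, at bottom and top; waist of 34 mm diameter between; a small bronze bush in its flat top. Origin: centre of its underside; z up along its axis.
- fixture: V-block fixture, bolted down: steel plate 190 x 110 x 12 mm with a V-block and behind it a toggle clamp. Origin: on the bench, right under the roller's axis when home in the vee. x points into the vee (which opens to -x), z up. Plate: x -75 to 115 mm, y +-55 mm; its top, at z = 12 mm, is oiled and clear in front of the block (x < 3 mm). The open clamp arm stands up at x 35 to 65 mm, to z 140 mm.
- vee_seat (a point): The point on the plate's top at which the centre of the roller's underside lies when the roller touches both vee faces; axes as the fixture's (x into the vee, z up).
- vee_left: Left half of the V-block, with an upright ground face (rigid, oiled); origin as vee_seat. Whole block in the fixture frame: x 3 to 46 mm, y +-37 mm, top at z = 60 mm; faces at 90 degrees to each other, 45 degrees either side of x; mouth 56 mm wide at x = 3 mm, bottom of the vee at x = 31 mm.
- vee_right: Right half of the V-block, mirror image of the left; origin as vee_seat.
- clamp_handle (a joint): Toggle clamp handle, rad: 0 to 0.1 = open, as found (grip slants up and away from the vee, 1 rad above level at 0; arm stands up); 1.0 = closed, at its stop (grip level along fixture +x, arm level, foot on the roller). Turns about the fixture's y at x = 86, y = 0, z = 62 mm. Pressed down and away from the vee it closes; 3 to 10 N at the grip move it; locks over centre at 0.97.
- handle_end (a point): Middle of the upper side of the handle's black plastic grip (72 x 20 x 14 mm): with the clamp closed 72 mm beyond and 21 mm above the handle's hinge (fixture x = 158, z = 83 mm), with handle at 0 at fixture x = 107, z = 134 mm. The place to press with the fingertips from above, following the arc.
- clamp_tip: The clamp's round rubber foot, 14 mm diameter, sprung, on the end of the clamp arm; origin: centre of its pressing face. With the clamp closed on the roller it presses about 6 to 7 N down on the middle of the roller's top and keeps it as it stands: it does not push a roller home that was left off its seat.
- sleeve: Bystander: plain straight steel sleeve, 44 mm diameter, 51 mm tall, no rims. Origin: centre of underside.
- sprocket: Bystander: film sprocket, steel drum 47 mm diameter, 40 mm tall with two rows of small teeth and a narrow hub on top, 52 mm in all. Origin: centre of underside.
- lens: Bystander: projection lens standing upright, 62 mm diameter, 90 mm tall. Origin: centre of underside.
- screwdriver: Bystander: screwdriver lying on the bench.
- wrench: Bystander: wrench lying on the bench.
- oiler: Bystander: white oil bottle with a thin spout, 54 mm diameter, 135 mm tall. Origin: centre of underside.
Things that resemble listed ones, but are neither listed nor needed, are in the scene too. What is shaped like the fixture but turquoise is not meant. Leave any blue or red look-alike of the roller alone.

How it is judged:
On the way:
1. with the clamp still open (handle under 0.4 rad), the roller stands upright on the plate in the vee and is pressed on both faces at once, over 4 N on each (a push of about 8 N or more), for 0.4 s (contact force between roller and vee_left above 4 N and contact force between roller and vee_right above 4 N and value of joint clamp_handle below 0.4 rad and z of roller in the frame of vee_seat below 0.002 m and angle between roller's own z axis and vertical below 0.04 rad), for 0.4 s.
At the end, for the whole second after the job is handed in: The roller stands upright on the plate (within 2 mm of its top, tilt under 0.04 rad), within 1.5 mm of the seat both along and across the vee, at rest; the handle is down past 0.93 rad and the rubber foot presses on the roller with more than 3 N (x of roller in the frame of vee_seat between -0.0015 and 0.0015 m and y of roller in the frame of vee_seat between -0.0015 and 0.0015 m and z of roller in the frame of vee_seat below 0.002 m and angle between roller's own z axis and vertical below 0.04 rad and value of joint clamp_handle above 0.93 rad and contact force between roller and clamp_tip above 3 N and linear speed of roller below 0.02 m/s); the robot touches nothing.
It fails at once if the roller is forced: more than 14 N on a vee face (a push of over 20 N) (contact force between roller and vee_left above 14 N or contact force between roller and vee_right above 14 N).
It fails at once if another thing on the bench is shifted by more than 30 mm (distance of any of sleeve, sprocket, lens, screwdriver, wrench, oiler from where it was at the start of the episode above 0.03 m).
It also fails if it takes over 72 s, if anything falls off the work surface, if the arm or the gripper's body presses on something with over 40 N, if the wrist force passes 120 N, or if a joint passes its speed limit or range.

### The arm

A 6-joint arm with a two-finger parallel gripper is mounted at the origin on the work surface. World frame = base frame: x ahead of the robot, y to its left, z up, the work surface at z = 0. Lengths are in m, angles in rad, forces in N, time in s.
With the tool pointing down it reaches from about 0.275 to 0.825 m from the base axis. Payload 5.2 kg.
Tool frame: the origin (TCP) lies midway between the tips of the shut fingers; the grasp point (between the pads) lies pinch_z behind it (pinch_z is the distance from the TCP to the grasp point, in m); z points along the fingers, y is the direction in which the jaws open and shut (so a half turn about z gives the same grasp; the last joint's range is limited). The gripper opens to 93 mm and grips with 3 to 60 N. Pads are 15 mm wide; open, the fingers measure 128 mm over their backs; the gripper's body (75 mm by 188 mm) begins 65 mm behind the grasp point.
Start: joints at [-1.452, 0.259, 1.535, -0, 1.348, -0.203], TCP at [0.174, -0.522, 0.219] pointing down, gripper open.
Joint ranges: [-3.14, 3.14], [-0.91, 2.08], [0.19, 2.58], [-1.22, 4.36], [0.22, 2.71], [-3.12, 3.12]. Speed limits (rad/s): [2.57, 2.57, 3.14, 3.14, 3.14, 3.14].

### API

Orientations are given as a rotation vector (axis times angle).
In Python, from bench import * gives the robot as it stands. The module is installed in compiled form; this text tells all that it offers.
- The arm moves only by the shell command python3 -m jog 'ROWS' [FORCE]. ROWS is JSON, one flat list of numbers, 7 for each row, row after row: the turn, a rotation vector about the tool's x, y, z in rad, then the shift along the tool's x, y, z in m, then the opening, from 0 (shut) to 1 (fully open). A call has 1 to 12 rows; each row shifts and turns the pose as measured when the row begins, along the tool's axes as they then stand; what a row does not reach is not made up. A row lasts 1/8 s, in which the tool goes at most 62.5 mm and 10.7 degrees, less where a joint would pass 70% of its speed; a pose out of reach is approached as far as the arm can. A call is refused whole if a number of a shift passes 0.0625 or a number of a turn 0.188, either way. A call with a gripper value outside its range is refused whole. The fingers move at their own pace and stop on an object; FORCE is the grip in N (left out, the last holds). Time passes only in rows, so rows that do not move let the fingers close. It gives the time, the measured TCP pose, the force and the opening at its end, in the units of the state.
- get_obs(): the state, without advancing time (a new reading comes with each control period).
- camera(name): name is "side" or "top" or "wrist"; returns (picture, depth): 400x640x3 uint8, red, green, blue; 400x640 float32, m along the optical axis (not along the pixel's ray), 0 where there is no reading.
- calibration(name): a dict with "intrinsics" (3x3 intrinsics, pixels), "rvec" (rotation vector, rad) and "tvec" (3), from world to camera coordinates, as OpenCV has them; the wrist camera has in their place "tool_from_camera" (4x4, takes a point from camera to tool coordinates, whose origin is the TCP and whose axes are the flange's). Camera axes: x right, y down, z forward; pixel columns grow to the right and rows downward; lengths in m; the calibration is good to about 2 mm. A picture is of the moment at which its call begins: read the wrist's pose just before it. calibration takes no time and is no camera call.
- hand_in(): hands the job in, once; it reports no verdict.
The state is a dict: "clock": time; "q": joint angles; "qvel": joint speeds; "joint_torque": joint torques, N m; "tool_pos": TCP position; "tcp_rot": TCP orientation; "contact_force": force on the tool from outside, world axes, zero at the start; "wrist_torque": the same for the moment, N m; "finger_gap": finger opening in m.
Only numpy, scipy, OpenCV 4.12 (cv2) and the standard library are available. Lean on these libraries where they do the work, as an engineer would, in place of code of your own. Each camera call takes 0.05 s, during which the arm holds its last target. There are 200 camera calls.

## Working session

There is one attempt and no reset: what is moved stays moved. The work goes in short steps, Python scripts to look and compute and a shell command to move; the robot and the scene stay as the last step left them, time stands still between calls to the robot, and variables do not carry over. Pictures are saved under pics/ and viewed, about 8 in all and at most 12, crops included, and the job is handed in when it is done.

```bash
mkdir -p pics
cat > h.py <<'E'
from bench import *
import numpy as np, cv2
from scipy.spatial.transform import Rotation as R
def cloud(name):
    o=get_obs(); c=calibration(name); im,d=camera(name); K=np.array(c["intrinsics"])
    v,u=np.mgrid[0:400,0:640]
    P=np.stack([(u-K[0,2])/K[0,0]*d,(v-K[1,2])/K[1,1]*d,d],-1).astype(float)
    if name=="wrist":
        T=np.array(c["tool_from_camera"]); P=P@T[:3,:3].T+T[:3,3]
        P=P@R.from_rotvec(o["tcp_rot"]).as_matrix().T+o["tool_pos"]
    else:
        Rm=R.from_rotvec(np.ravel(c["rvec"])).as_matrix(); P=(P-np.ravel(c["tvec"]))@Rm
    P[d==0]=np.nan
    return im,P
def save(n,im,s=1): cv2.imwrite("pics/"+n+".png",cv2.resize(im[...,::-1],None,fx=s,fy=s))
E
python3 - <<'E'
from h import *
print(get_obs())
for n in("top","side"):
    im,P=cloud(n); save(n+"0",im,1.25); np.save(n+"P.npy",P); np.save(n+"I.npy",im)
E
```

```text
{'clock': 0.0, 'q': array([-1.45178747e+00,  2.59386386e-01,  1.53609913e+00, -1.73819125e-05,
        1.34800204e+00, -2.02797126e-01]), 'qvel': array([-0.0008029 , -0.00071684,  0.00024736, -0.00031461,  0.00017936,
        0.00091124]), 'joint_torque': array([-9.14304601e-04, -4.37308252e+01, -2.84003592e+01,  7.17713032e-02,
        4.12747229e-02, -1.55425341e-04]), 'tool_pos': array([ 0.17390406, -0.52119253,  0.21778793]), 'tcp_rot': array([-3.09914230e+00, -5.03015855e-01, -9.80027744e-05]), 'contact_force': array([ 0.04551814,  0.72916665, -0.5839358 ]), 'wrist_torque': array([-0.01125664,  0.00472896,  0.00085951]), 'finger_gap': 0.09310479622842875}
```

View pics/top0.png

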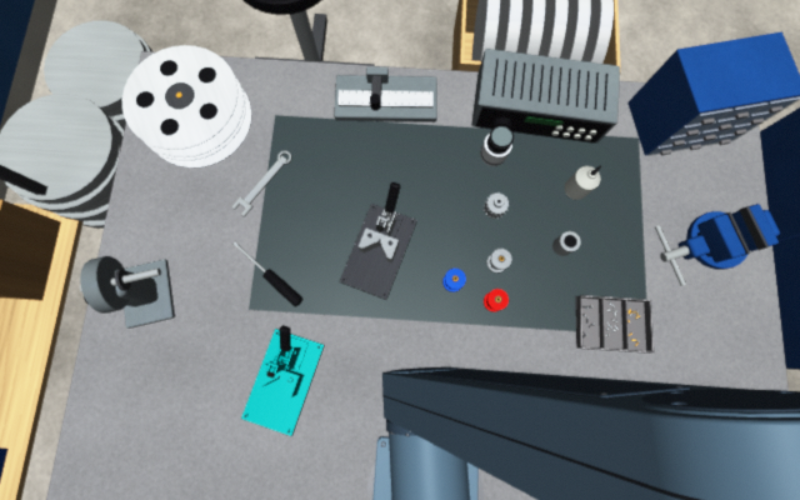

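View pics/side0.png

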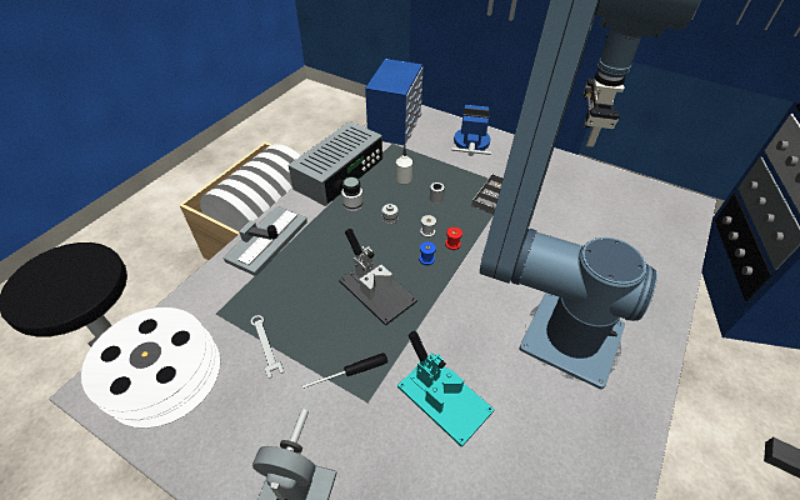

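Top view: grey roller at (500,259), blue (455,280) and red (497,300) decoys close by; steel fixture centred at (380,250), vee opening down-image, clamp handle at (392,195); turquoise decoy at (283,380).

Run:
```python
from h import *
P=np.load("topP.npy")
def at(u,v): return P[int(v/1.25),int(u/1.25)].round(4)
for n,p in dict(roller=(500,259),blue=(455,280),red=(497,300),sleeve=(569,241),sprk=(497,204),plate=(372,275),blk=(365,240),mat=(320,150)).items(): print(n,at(*p))
def near(c,r,z0,z1):
    m=(np.hypot(P[...,0]-c[0],P[...,1]-c[1])<r)&(P[...,2]>z0)&(P[...,2]<z1); return P[m]
c=at(500,259)
q=near(c,.035,.04,.06); print("roller top",len(q),q.mean(0),np.median(q[:,2]),cv2.minEnclosingCircle(q[:,:2].astype(np.float32)*1000))
c=at(380,250)
q=near(c,.16,.006,.018); r=cv2.minAreaRect(q[:,:2].astype(np.float32)*1000); print("plate",len(q),np.median(q[:,2]),r)
q=near(c,.1,.054,.064); r=cv2.minAreaRect(q[:,:2].astype(np.float32)*1000); print("block",len(q),np.median(q[:,2]),r,q.mean(0))
q=near(c,.2,.1,.17); print("handle",len(q),q.mean(0),q.min(0),q.max(0))
print(calibration("wrist"))
```

```text
roller [ 0.4771 -0.1304  0.0516]
blue [ 0.4256 -0.0377  0.0524]
red [ 0.3897 -0.124   0.0532]
sleeve [ 0.527  -0.2748  0.0531]
sprk [ 0.5983 -0.1203  0.0497]
plate [0.4309 0.1396 0.0115]
blk [0.4964 0.155  0.0605]
mat [7.187e-01 2.832e-01 2.000e-04]
roller top 218 [ 0.47689765 -0.13242379  0.05156978] 0.051877278609729835 ((477.3524475097656, -132.1121063232422), 21.935245513916016)
plate 2032 0.012601659229222217 ((491.1905212402344, 112.61717224121094), (252.89244079589844, 291.46514892578125), 9.46044635772705)
block 363 0.06056465351822944 ((511.8321838378906, 120.52490234375), (74.89305114746094, 85.83625793457031), 72.63443756103516) [0.49603204 0.12473486 0.06040842]
handle 287 [0.55235691 0.10706335 0.13164413] [0.50072861 0.08766365 0.10023731] [0.59328043 0.12890226 0.15662859]
{'intrinsics': array([[305.25386234,   0.        , 323.32465993],
       [  0.        , 305.25386234, 202.72245281],
       [  0.        ,   0.        ,   1.        ]]), 'tool_from_camera': array([[ 6.46889711e-04, -9.58415736e-01, -2.85374944e-01,
         7.96957770e-02],
       [ 9.99999786e-01,  6.46816468e-04,  9.45089683e-05,
        -1.63615015e-03],
       [ 9.40063308e-05, -2.85374944e-01,  9.58415950e-01,
        -1.66041232e-01],
       [ 0.00000000e+00,  0.00000000e+00,  0.00000000e+00,
         1.00000000e+00]])}
```

```bash
python3 - <<'E'
from h import *
P=np.load("topP.npy"); I=np.load("topI.npy")
m=((P[...,2]>.007)&(P[...,2]<.2)&(np.hypot(P[...,0]-.48,P[...,1]-.13)<.17)).astype(np.uint8)
n,l,s,c=cv2.connectedComponentsWithStats(m)
k=1+np.argmax(s[1:,4]); m=l==k
q=P[m&(P[...,2]<.018)]; r=cv2.minAreaRect(q[:,:2].astype(np.float32)*1000); print(s[k],r,cv2.boxPoints(r))
b=P[m&(abs(P[...,2]-.0603)<.003)]; print(len(b))
r=cv2.minAreaRect(b[:,:2].astype(np.float32)*1000);print(r,b.mean(0))
E
python3 -m jog '[0,0,-0.18,0,0,0,1, 0,0,-0.18,0,0,0,1, 0,0,-0.18,0,0,0,1, 0,0,-0.18,0,0,0,1, 0,0,-0.18,0,0,0,1, 0,0,-0.18,0,0,0,1, 0,0,-0.18,0,0,0,1, 0,0,-0.18,0,0,0,1, 0,0,-0.18,0,0,0,1, 0,0,-0.18,0,0,0,1, 0,0,-0.18,0,0,0,1, 0,0,-0.18,0,0,0,1]'
```

```text
[ 272  146   62   94 2889] ((486.8052062988281, 128.0542755126953), (110.46417999267578, 189.8451690673828), 73.1032485961914) [[379.9273  102.7956 ]
 [561.5769   47.6175 ]
 [593.6831  153.31296]
 [412.0335  208.49106]]
327
((509.2298583984375, 121.10140991210938), (74.4400634765625, 80.52470397949219), 72.63444519042969) [0.49565719 0.12429107 0.0605995 ]
clock: 1.6
tool_pos: [0.1734, -0.5171, 0.2117]
tcp_rot: [-0.909, -3.001, -0.022]
contact_force: [-0.1, -0.1, -1.0]
finger_gap: 0.0928
```

```bash
cat >> h.py <<'E'
FX=np.array([.4677,.1339]); FY=-.295
def fix(x,y):
    c,s=np.cos(FY),np.sin(FY); return FX+[c*x-s*y,s*x+c*y]
def go(x,y,z,yaw=FY+np.pi):
    o=get_obs(); M=R.from_rotvec(o["tcp_rot"])
    T=R.from_matrix(np.array([[np.cos(yaw),np.sin(yaw),0],[np.sin(yaw),-np.cos(yaw),0],[0,0,-1]]))
    d=M.inv().apply(np.array([x,y,z])-o["tool_pos"])
    dT=T.inv().apply(np.array([x,y,z])-o["tool_pos"])
    print("t",round(o["clock"],2),"pos",o["tool_pos"].round(4),"F",o["contact_force"].round(2),"gap",round(o["finger_gap"],4))
    print("turn",(M.inv()*T).as_rotvec().round(4),"shift now",d.round(4),"shift after turn",dT.round(4),"q",o["q"].round(2))
E
python3 -c "
from h import *
go(.477,-.132,.20)"
```

```text
t 1.6 pos [ 0.1734 -0.5171  0.2117] F [-0.11 -0.09 -1.03] gap 0.0928
turn [ 0.0129 -0.0081 -0.2936] shift now [-0.0389  0.4887  0.017 ] shift after turn [-0.1785  0.4567  0.0117] q [-1.45  0.26  1.54  0.    1.35 -2.43]
```

```bash
python3 -m jog '[0.006,-0.004,-0.147,0,0,0,1, 0.006,-0.004,-0.147,0,0,0,1, 0,0,0,-0.0178,0.0457,0,1, 0,0,0,-0.0178,0.0457,0,1, 0,0,0,-0.0178,0.0457,0,1, 0,0,0,-0.0178,0.0457,0,1, 0,0,0,-0.0178,0.0457,0,1, 0,0,0,-0.0178,0.0457,0,1, 0,0,0,-0.0178,0.0457,0,1, 0,0,0,-0.0178,0.0457,0,1, 0,0,0,-0.0178,0.0457,0,1, 0,0,0,-0.0178,0.0457,0,1]' 15
python3 - <<'E'
from h import *
go(.477,-.132,.20)
im,P=cloud("wrist"); save("w1",im)
m=(abs(P[...,2]-.0515)<.004)&(np.hypot(P[...,0]-.477,P[...,1]+.132)<.035)
print(P[m].mean(0) if m.any() else 0,cv2.minEnclosingCircle(P[m][:,:2].astype(np.float32)*1000))
E
```

```text
clock: 3.1
tool_pos: [0.478, -0.1169, 0.2089]
tcp_rot: [-0.453, -3.106, -0.01]
contact_force: [-0.3, -0.4, 1.6]
finger_gap: 0.0933
t 3.1 pos [ 0.478  -0.1169  0.2089] F [-0.26 -0.38  1.57] gap 0.0933
turn [ 0.006  -0.0038  0.0051] shift now [-0.0034 -0.0148  0.0088] shift after turn [-0.0035 -0.0147  0.0089] q [-0.47  0.16  1.68  0.01  1.3  -1.75]
[ 0.47638873 -0.12966729  0.05088273] ((476.93585205078125, -129.891357421875), 21.907419204711914)
```

View pics/w1.png

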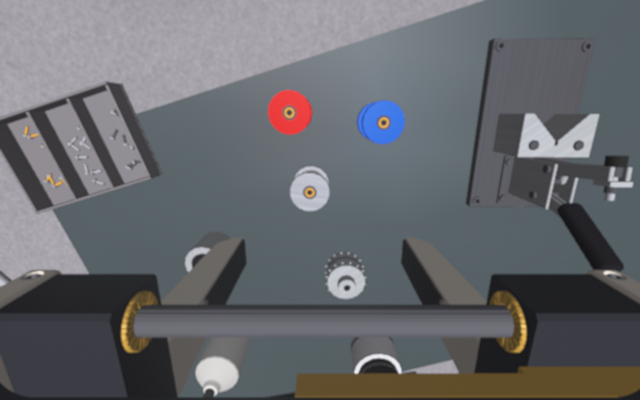

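Wrist view: roller at (310,190) bush up, no obstruction between jaws; decoys at (290,112) and (383,122); fixture to the right, clamp open.

```bash
python3 -m jog '[0.006,-0.004,0.005,-0.002,-0.013,0.03,1, 0,0,0,0,0,0.05,1, 0,0,0,0,0,0.04,1, 0,0,0,0,0,0,1]' 15
python3 - <<'E'
from h import *
go(.477,-.131,.012)
E
```

```text
clock: 3.65
tool_pos: [0.4803, -0.1228, 0.0859]
tcp_rot: [0.448, 3.106, 0.006]
contact_force: [-0.3, 0.1, -0.1]
finger_gap: 0.0928
t 3.65 pos [ 0.4803 -0.1228  0.0859] F [-0.28  0.08 -0.11] gap 0.0928
turn [0.0041 0.0024 0.0084] shift now [ 0.001  -0.0091  0.0739] shift after turn [ 0.0008 -0.0088  0.0739] q [-0.48  0.3   1.84  0.01  1.   -1.77]
```

```bash
python3 -m jog '[0.004,0.002,0.008,0.001,-0.009,0.02,1, 0,0,0,0,0,0.035,1, 0,0,0,0,0,0.019,1, 0,0,0,0,0,0,1]' 15
python3 - <<'E'
from h import *
go(.477,-.131,.012)
E
```

```text
clock: 4.15
tool_pos: [0.4811, -0.1344, 0.0163]
tcp_rot: [0.461, 3.099, -0.005]
contact_force: [1.0, 0.1, -0.3]
finger_gap: 0.0928
t 4.15 pos [ 0.4811 -0.1344  0.0163] F [ 1.03  0.13 -0.3 ] gap 0.0928
turn [-0.0019  0.0089 -0.0001] shift now [0.005  0.002  0.0043] shift after turn [0.0049 0.002  0.0043] q [-0.5   0.4   1.91 -0.    0.83 -1.77]
```

```bash
python3 -m jog '[-0.002,0.009,0,0.005,0.002,0.003,1, 0,0,0,0,0,0,1, 0,0,0,0,0,0,0, 0,0,0,0,0,0,0, 0,0,0,0,0,0,0, 0,0,0,0,0,0,0, 0,0,0,0,0,0,0, 0,0,0,0,0,0,0]' 15
python3 - <<'E'
from h import *
go(.477,-.131,.012)
E
```

```text
clock: 5.15
tool_pos: [0.4795, -0.1323, 0.0176]
tcp_rot: [0.461, 3.101, -0.003]
contact_force: [0.3, 0.1, -0.8]
finger_gap: 0.0437
t 5.15 pos [ 0.4795 -0.1323  0.0176] F [ 0.25  0.14 -0.77] gap 0.0437
turn [-0.0012  0.0064  0.0002] shift now [0.0028 0.0005 0.0056] shift after turn [0.0028 0.0005 0.0056] q [-0.49  0.4   1.91  0.    0.83 -1.77]
```

```bash
python3 -m jog '[0,0,0,0,0,-0.03,0, 0,0,0,0,0,-0.05,0, 0,0,0,0,0,-0.04,0, 0,0,0,0,0,0,0]' 25
python3 - <<'E'
from h import *
go(*fix(-32,0)*0+fix(-.032,0),.12)
E
```

```text
clock: 5.65
tool_pos: [0.4767, -0.1308, 0.1379]
tcp_rot: [-0.462, -3.107, -0.001]
contact_force: [0.8, 0.5, -3.5]
finger_gap: 0.043
t 5.65 pos [ 0.4767 -0.1308  0.1379] F [ 0.76  0.5  -3.47] gap 0.043
turn [ 0.0004 -0.0009 -0.0001] shift now [0.1176 0.2507 0.0181] shift after turn [0.1176 0.2507 0.0179] q [-0.49  0.23  1.78  0.    1.13 -1.77]
```

```bash
python3 -m jog '[0,0,0,0.0147,0.0313,0.002,0, 0,0,0,0.0147,0.0313,0.002,0, 0,0,0,0.0147,0.0313,0.002,0, 0,0,0,0.0147,0.0313,0.002,0, 0,0,0,0.0147,0.0313,0.002,0, 0,0,0,0.0147,0.0313,0.002,0, 0,0,0,0.0147,0.0313,0.002,0, 0,0,0,0.0147,0.0313,0.002,0, 0,0,0,0,0,0,0]' 25
python3 - <<'E'
from h import *
go(*fix(-.032,0),.08)
im,P=cloud("wrist"); save("w2",im); np.save("w2P.npy",P)
m=np.isfinite(P[...,2])&(abs(P[...,2]-.012)<.005)&(np.hypot(P[...,0]-.487,P[...,1]-.128)<.125)
q=P[m]; print(m.sum(),np.median(q[:,2]))
m=(abs(P[...,2]-.06)<.003)&(np.hypot(P[...,0]-.487,P[...,1]-.128)<.1);b=P[m]
print(m.sum(),b.mean(0) if m.any() else 0, cv2.minAreaRect(b[:,:2].astype(np.float32)*1000) if m.any() else 0)
E
```

```text
clock: 6.78
tool_pos: [0.4239, 0.1516, 0.1042]
tcp_rot: [-0.462, -3.078, 0.001]
contact_force: [-0.2, -0.9, -2.2]
finger_gap: 0.0432
t 6.78 pos [0.4239 0.1516 0.1042] F [-0.15 -0.86 -2.23] gap 0.0432
turn [-0.0048 -0.0291 -0.0033] shift now [-0.0158 -0.0041  0.0238] shift after turn [-0.0151 -0.0042  0.0242] q [ 0.09  0.21  1.9   0.01  1.05 -1.19]
7697 0.01195684877705376
301 [0.49450973 0.1304848  0.05988752] ((510.1773681640625, 126.59808349609375), (69.64260864257812, 79.5027084350586), 73.80941009521484)
```

View pics/w2.png

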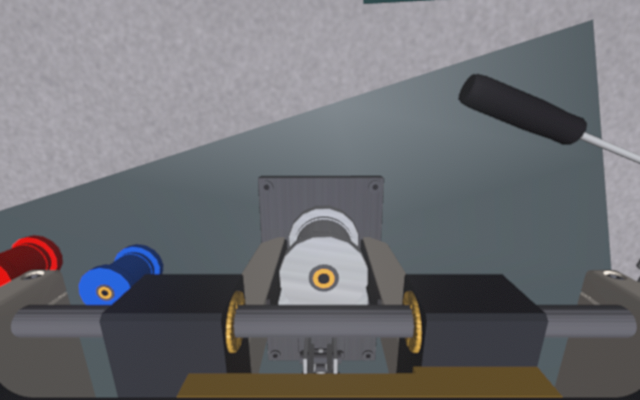

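Wrist view: roller upright in the jaws at (323,278), plate front edge columns 260–384 behind it, square to the tool. Lateral offset about −4 mm, as computed.

```bash
python3 -m jog '[-0.005,-0.029,-0.003,-0.015,-0.004,0.01,0, 0,0,0,0,0,0.03,0, 0,0,0,0,0,0.02,0, 0,0,0,0,0,0,0]' 25
python3 - <<'E'
from h import *
go(*fix(-.032,0),.030)
E
```

```text
clock: 7.32
tool_pos: [0.4359, 0.1383, 0.039]
tcp_rot: [-0.466, -3.103, 0.005]
contact_force: [-0.6, -0.8, -3.5]
finger_gap: 0.0428
t 7.33 pos [0.4359 0.1383 0.039 ] F [-0.61 -0.79 -3.49] gap 0.0428
turn [-0.0036 -0.003  -0.0029] shift now [0.0003 0.0051 0.009 ] shift after turn [0.0003 0.005  0.009 ] q [ 0.06  0.31  1.98 -0.    0.86 -1.21]
```

```bash
python3 -m jog '[-0.003,-0.003,-0.003,0,0.005,0.004,0, 0,0,0,0,0,0.003,0, 0,0,0,0,0,0.001,0, 0,0,0,0,0,0.001,0]' 25
python3 - <<'E'
from h import *
go(*fix(-.032,0),.030)
E
```

```text
clock: 7.82
tool_pos: [0.439, 0.1425, 0.0309]
tcp_rot: [0.462, 3.104, -0.0]
contact_force: [0.0, -0.1, -2.9]
finger_gap: 0.0431
t 7.83 pos [0.439  0.1425 0.0309] F [ 0.01 -0.05 -2.87] gap 0.0431
turn [ 0.0003  0.0029 -0.0008] shift now [0.002  0.0001 0.0009] shift after turn [0.002  0.0001 0.0009] q [ 0.07  0.33  1.98 -0.    0.83 -1.2 ]
```

```bash
python3 -m jog '[0,0.003,0,0.001,0,0.001,0, 0,0,0,0,0,0.001,0, 0,0,0,0,0,0,0]' 25
python3 - <<'E'
from h import *
go(*fix(-.032,0),.030)
E
```

```text
clock: 8.2
tool_pos: [0.4386, 0.143, 0.0297]
tcp_rot: [0.462, 3.106, 0.001]
contact_force: [0.3, -0.5, -3.3]
finger_gap: 0.0436
t 8.2 pos [0.4386 0.143  0.0297] F [ 0.25 -0.52 -3.31] gap 0.0436
turn [ 0.0009  0.0013 -0.0003] shift now [ 0.0015 -0.0002 -0.0003] shift after turn [ 0.0015 -0.0002 -0.0003] q [ 0.07  0.33  1.98  0.    0.83 -1.2 ]
```

```bash
python3 -m jog '[0,0.001,0,0.001,0,0.0015,0, 0,0,0,0,0,0.001,0, 0,0,0,0,0,0,0]' 25
python3 - <<'E'
from h import *
go(*fix(-.032,0),.030)
E
```

```text
clock: 8.57
tool_pos: [0.4396, 0.1432, 0.0297]
tcp_rot: [0.461, 3.102, 0.002]
contact_force: [0.8, 1.6, -2.7]
finger_gap: 0.0433
t 8.57 pos [0.4396 0.1432 0.0297] F [ 0.85  1.61 -2.73] gap 0.0433
turn [0.002  0.0049 0.0002] shift now [ 0.0024 -0.0007 -0.0003] shift after turn [ 0.0024 -0.0007 -0.0003] q [ 0.07  0.33  1.98  0.    0.83 -1.2 ]
```

```bash
python3 -m jog '[0,0.004,0,0.002,0,0.002,0, 0,0,0,0,0,0.002,0]' 25
python3 - <<'E'
from h import *
go(*fix(-.032,0),.030)
E
```

```text
clock: 8.82
tool_pos: [0.4409, 0.1435, 0.029]
tcp_rot: [0.459, 3.1, 0.004]
contact_force: [-4.0, 0.4, 21.5]
finger_gap: 0.0431
t 8.82 pos [0.4409 0.1435 0.029 ] F [-4.04  0.44 21.48] gap 0.0431
turn [0.0034 0.0073 0.0008] shift now [ 0.0036 -0.0014 -0.001 ] shift after turn [ 0.0036 -0.0014 -0.001 ] q [ 0.07  0.33  1.98  0.    0.82 -1.2 ]
```

```bash
python3 -m jog '[0,0,0,0,0,-0.0012,0, 0,0,0,0,0,0,0.75, 0,0,0,0,0,0,0.9, 0,0,0,0,0,0,1, 0,0,0,0,0,0,1, 0,0,0,0,0,0,1, 0,0,0,0,0,-0.03,1, 0,0,0,0,0,-0.06,1, 0,0,0,0,0,-0.03,1, 0,0,0,0,0,0,1]'
python3 - <<'E'
from h import *
go(*fix(-.075,0),.1)
im,P=cloud("wrist"); save("w3",im); np.save("w3P.npy",P)
r=fix(-.03,0)
m=(abs(P[...,2]-.063)<.004)&(np.hypot(P[...,0]-r[0],P[...,1]-r[1])<.035); b=P[m]
c=cv2.minEnclosingCircle(b[:,:2].astype(np.float32)*1000); print(m.sum(),b.mean(0),c)
d=np.array(c[0])/1000-FX; C,S=np.cos(FY),np.sin(FY); print("roller fixture",C*d[0]+S*d[1],-S*d[0]+C*d[1])
E
```

```text
clock: 10.07
tool_pos: [0.4393, 0.1433, 0.1523]
tcp_rot: [0.46, 3.103, 0.003]
contact_force: [0.7, 0.2, -1.2]
finger_gap: 0.0927
t 10.07 pos [0.4393 0.1433 0.1523] F [ 0.68  0.21 -1.17] gap 0.0927
turn [0.0025 0.0046 0.0006] shift now [ 0.0453 -0.0008  0.0521] shift after turn [ 0.0451 -0.0007  0.0523] q [ 0.07  0.16  1.84  0.    1.14 -1.2 ]
1859 [0.43764997 0.14620706 0.06286102] ((438.29681396484375, 145.90541076660156), 21.950563430786133)
roller fixture -0.03162348271645532 0.00293812483990925
```

View pics/w3.png

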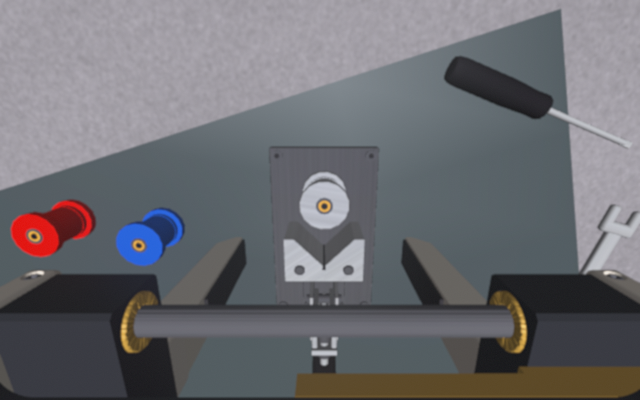

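Wrist view: roller stands upright at (324,207), in line with the vee bottom (324,268); clamp still open. Now shut the fingers, back off, go down behind it.

```bash
python3 -m jog '[0.002,0.004,0,0.02,0,0,0, 0,0,0,0.025,0,0,0, 0,0,0,0,0,0,0, 0,0,0,0,0,0,0, 0,0,0,0,0,0,0, 0,0,0,0,0,0,0]' 10
python3 - <<'E'
from h import *
go(*fix(-.077,0),.018)
E
```

```text
clock: 10.88
tool_pos: [0.3885, 0.1565, 0.1451]
tcp_rot: [-0.459, -3.094, 0.005]
contact_force: [0.3, -0.2, 0.6]
finger_gap: 0.038
t 10.88 pos [0.3885 0.1565 0.1451] F [ 0.27 -0.25  0.58] gap 0.038
turn [-0.0052 -0.0132  0.0002] shift now [-0.007   0.0021  0.127 ] shift after turn [-0.0054  0.0014  0.1271] q [ 0.11  0.1   1.93  0.    1.13 -1.16]
```

```bash
python3 -m jog '[-0.005,-0.013,0,-0.003,0.001,0.04,0, 0,0,0,0,0,0.045,0, 0,0,0,0,0,0.035,0, 0,0,0,0,0,0,0]' 10
python3 - <<'E'
from h import *
go(*fix(-.077,0),.018)
E
```

```text
clock: 11.38
tool_pos: [0.3952, 0.1563, 0.0233]
tcp_rot: [0.463, 3.102, 0.002]
contact_force: [0.3, -0.5, -0.7]
finger_gap: 0.0011
t 11.38 pos [0.3952 0.1563 0.0233] F [ 0.33 -0.46 -0.65] gap 0.0011
turn [ 0.0021  0.0053 -0.0013] shift now [ 0.0012 -0.0004  0.0053] shift after turn [ 0.0011 -0.0003  0.0053] q [ 0.11  0.29  2.07 -0.    0.78 -1.16]
```

```bash
python3 -m jog '[0.002,0.005,0,-0.004,0,0.003,0, 0,0,0,-0.005,0,0,0, 0,0,0,-0.005,0,0,0, 0,0,0,-0.004,0,0,0, 0,0,0,-0.004,0,0,0, 0,0,0,-0.004,0,0,0, 0,0,0,-0.004,0,0,0, 0,0,0,-0.003,0,0,0, 0,0,0,-0.002,0,0,0]' 10
python3 - <<'E'
from h import *
go(*fix(-.0295,0),.020)
E
```

```text
clock: 12.5
tool_pos: [0.4345, 0.1457, 0.0244]
tcp_rot: [0.463, 3.101, 0.003]
contact_force: [-0.4, -0.2, 0.9]
finger_gap: 0.0006
t 12.5 pos [0.4345 0.1457 0.0244] F [-0.43 -0.19  0.9 ] gap 0.0006
turn [ 0.0027  0.0063 -0.0015] shift now [-0.0057 -0.0016  0.0044] shift after turn [-0.0057 -0.0016  0.0044] q [ 0.08  0.33  2.    0.    0.81 -1.2 ]
```

```bash
python3 -m jog '[0.002,0.006,-0.001,0.003,-0.001,0.004,0, 0,0,0,0,0,0.004,0, 0,0,0,0,0,0,0]' 10
python3 - <<'E'
from h import *
go(*fix(-.0295,0),.018)
im,P=cloud("wrist"); save("w4",im)
E
```

```text
clock: 12.88
tool_pos: [0.4313, 0.1455, 0.0157]
tcp_rot: [0.462, 3.107, 0.001]
contact_force: [-0.1, -0.2, 0.1]
finger_gap: 0.0007
t 12.88 pos [0.4313 0.1455 0.0157] F [-0.06 -0.2   0.11] gap 0.0007
turn [ 0.0006  0.0002 -0.0004] shift now [-0.0087 -0.0005 -0.0023] shift after turn [-0.0087 -0.0005 -0.0023] q [ 0.08  0.34  2.01  0.    0.79 -1.2 ]
```

View pics/w4.png

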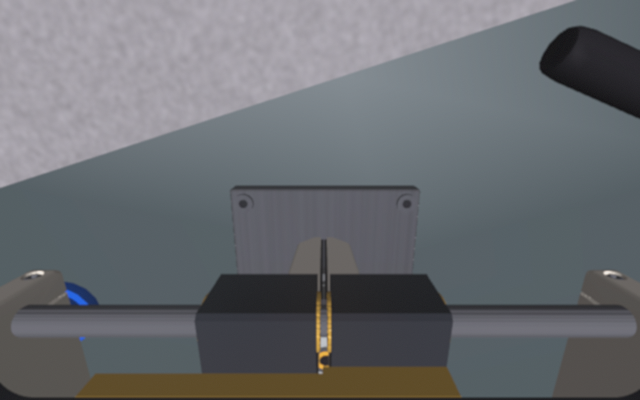

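Fingers shut behind the roller, centred on the plate (col 324); roller hidden. Creep on in small steps.

```bash
python3 -m jog '[0,0,0,-0.003,0,0.0005,0, 0,0,0,-0.002,0,0.0005,0, 0,0,0,-0.001,0,0.0005,0, 0,0,0,-0.0007,0,0,0]' 10
python3 - <<'E'
from h import *
go(*fix(-.0295,0),.017)
E
```

```text
clock: 13.42
tool_pos: [0.4379, 0.1435, 0.0143]
tcp_rot: [-0.462, -3.107, -0.001]
contact_force: [-1.2, -0.2, 0.7]
finger_gap: 0.0002
t 13.43 pos [0.4379 0.1435 0.0143] F [-1.18 -0.2   0.69] gap 0.0002
turn [ 0.0006 -0.0001 -0.0002] shift now [-0.0018 -0.0006 -0.0027] shift after turn [-0.0018 -0.0006 -0.0027] q [ 0.07  0.36  1.99  0.    0.79 -1.2 ]
```

```bash
python3 -m jog '[0,0,0,-0.0007,0,-0.0015,0, 0,0,0,-0.0007,0,0,0]' 10; python3 -m jog '[0,0,0,-0.0007,0,0,0, 0,0,0,-0.0007,0,0,0]' 10
python3 - <<'E'
from h import *
go(*fix(-.0295,0),.017)
E
```

```text
clock: 13.68
tool_pos: [0.4379, 0.1433, 0.0155]
tcp_rot: [-0.462, -3.105, -0.001]
contact_force: [-2.8, 1.4, 1.7]
finger_gap: 0.0005
clock: 13.92
tool_pos: [0.4379, 0.1432, 0.0154]
tcp_rot: [-0.461, -3.102, -0.001]
contact_force: [-4.7, 2.5, 2.2]
finger_gap: 0.0002
t 13.93 pos [0.4379 0.1432 0.0154] F [-4.74  2.51  2.16] gap 0.0002
turn [-0.0003 -0.0053 -0.0003] shift now [-0.0017 -0.0002 -0.0016] shift after turn [-0.0017 -0.0002 -0.0016] q [ 0.07  0.36  1.99  0.    0.8  -1.21]
```

```bash
python3 -m jog '[0,0,0,-0.0010,0,0,0, 0,0,0,-0.001,0,0,0]' 10; python3 -m jog '[0,0,0,-0.0012,0,0,0, 0,0,0,-0.0012,0,0,0]' 10
```

```text
clock: 14.18
tool_pos: [0.4377, 0.1431, 0.0151]
tcp_rot: [-0.461, -3.098, -0.001]
contact_force: [-5.0, 3.1, 3.6]
finger_gap: 0.0004
clock: 14.42
tool_pos: [0.4374, 0.1429, 0.0146]
tcp_rot: [-0.46, -3.093, -0.0]
contact_force: [-5.9, 2.9, 2.7]
finger_gap: 0.0007
```

```bash
python3 -m jog '[0,-0.008,0,-0.0012,0,-0.0005,0, 0,-0.006,0,-0.0012,0,0,0]' 10; python3 -c "
from h import *
go(*fix(-.0295,0),.017)"
```

```text
clock: 14.68
tool_pos: [0.4377, 0.1427, 0.0145]
tcp_rot: [-0.461, -3.104, 0.003]
contact_force: [-5.0, 3.4, 2.7]
finger_gap: 0.0007
t 14.68 pos [0.4377 0.1427 0.0145] F [-5.04  3.39  2.72] gap 0.0007
turn [-0.0024 -0.0035 -0.0002] shift now [-0.0017  0.0003 -0.0025] shift after turn [-0.0017  0.0003 -0.0025] q [ 0.07  0.36  1.99 -0.    0.8  -1.2 ]
```

```bash
python3 -m jog '[-0.002,-0.004,0,-0.0018,0.0006,-0.001,0, 0,-0.003,0,-0.0018,0.0004,0,0]' 10; python3 -c "
from h import *
go(*fix(-.0295,0),.017); f=get_obs()['contact_force']; print(R.from_rotvec([0,0,-FY]).apply(f))"
```

```text
clock: 14.92
tool_pos: [0.4379, 0.1428, 0.0144]
tcp_rot: [-0.461, -3.104, 0.003]
contact_force: [-6.7, 2.6, 4.0]
finger_gap: 0.0006
t 14.93 pos [0.4379 0.1428 0.0144] F [-6.73  2.64  4.04] gap 0.0006
turn [-0.0025 -0.0029  0.0001] shift now [-0.0016  0.0002 -0.0027] shift after turn [-0.0016  0.0002 -0.0026] q [ 0.07  0.36  1.99 -0.    0.8  -1.2 ]
[-7.20651449  0.56692255  4.0429754 ]
```

```bash
python3 -m jog '[-0.001,-0.004,0,-0.0023,0.0004,-0.0012,0, 0,-0.004,0,-0.0023,0.0004,-0.0004,0]' 10; python3 -c "
from h import *
go(*fix(-.0295,0),.017); f=get_obs()['contact_force']; print(R.from_rotvec([0,0,-FY]).apply(f))"
```

```text
clock: 15.18
tool_pos: [0.4378, 0.1426, 0.0144]
tcp_rot: [-0.461, -3.103, 0.005]
contact_force: [-8.4, 3.7, 4.1]
finger_gap: 0.0009
t 15.18 pos [0.4378 0.1426 0.0144] F [-8.39  3.74  4.06] gap 0.0009
turn [-0.0039 -0.0036  0.0002] shift now [-0.0016  0.0004 -0.0026] shift after turn [-0.0016  0.0004 -0.0026] q [ 0.07  0.36  1.99 -0.    0.8  -1.2 ]
[-9.11614711  1.14188681  4.06157111]
```

```bash
python3 -m jog '[-0.003,-0.004,0,-0.0026,0.0006,-0.0008,0, 0,-0.004,0,-0.0026,0.0006,-0.0005,0, 0,-0.004,0,-0.0026,0.0006,-0.0005,0, 0,-0.004,0,-0.0026,0.0006,-0.0005,0]' 10;python3 -m jog '[-0.003,-0.004,0,-0.0026,0.0006,-0.0005,0, 0,-0.004,0,-0.0026,0.0006,-0.0005,0, 0,-0.004,0,-0.0026,0.0006,-0.0005,0, 0,-0.004,0,-0.0026,0.0006,-0.0005,0]' 10; python3 -c "
from h import *
go(*fix(-.0295,0),.017); f=get_obs()['contact_force']; print(R.from_rotvec([0,0,-FY]).apply(f))"
```

```text
clock: 15.68
tool_pos: [0.4377, 0.1426, 0.0143]
tcp_rot: [-0.459, -3.1, 0.009]
contact_force: [-7.8, 2.5, 3.2]
finger_gap: 0.0004
clock: 16.18
tool_pos: [0.4376, 0.1425, 0.0142]
tcp_rot: [-0.457, -3.097, 0.013]
contact_force: [-8.5, 2.0, 3.5]
finger_gap: 0.0002
t 16.18 pos [0.4376 0.1425 0.0142] F [-8.47  2.01  3.47] gap 0.0002
turn [-0.0096 -0.0099  0.0017] shift now [-0.0018  0.0004 -0.0028] shift after turn [-0.0018  0.0005 -0.0028] q [ 0.08  0.36  1.98 -0.01  0.81 -1.2 ]
[-8.68705595 -0.54216825  3.46693556]
```

```bash
python3 -m jog '[-0.008,-0.009,0.001,-0.003,0.0004,-0.001,0, -0.003,-0.005,0,-0.003,0.0004,-0.0006,0, -0.002,-0.005,0,-0.003,0.0004,-0.0006,0]' 10;python3 -m jog '[-0.002,-0.006,0,-0.0032,0.0004,-0.0005,0, -0.002,-0.006,0,-0.0032,0.0004,-0.0005,0, -0.002,-0.006,0,-0.0032,0.0004,-0.0005,0, -0.002,-0.006,0,-0.0032,0.0004,-0.0005,0, -0.002,-0.006,0,-0.0032,0.0004,-0.0005,0]' 10; python3 -c "
from h import *
go(*fix(-.0295,0),.017); f=get_obs()['contact_force']; print(R.from_rotvec([0,0,-FY]).apply(f))"
```

```text
clock: 16.55
tool_pos: [0.4378, 0.1427, 0.0141]
tcp_rot: [-0.46, -3.101, -0.003]
contact_force: [-9.4, 5.3, 4.4]
finger_gap: 0.0007
clock: 17.18
tool_pos: [0.4379, 0.1427, 0.0136]
tcp_rot: [-0.459, -3.103, -0.009]
contact_force: [-10.4, 4.8, 4.7]
finger_gap: 0.0005
t 17.18 pos [0.4379 0.1427 0.0136] F [-10.35   4.83   4.71] gap 0.0005
turn [ 0.005  -0.0052  0.0012] shift now [-0.0016  0.0003 -0.0034] shift after turn [-0.0016  0.0002 -0.0034] q [ 0.07  0.36  1.99  0.01  0.8  -1.22]
[-11.31049085   1.61551697   4.71326539]
```

```bash
python3 -m jog '[0.003,-0.005,0,-0.003,0.001,-0.001,0, 0,-0.005,0,-0.003,0.0008,-0.001,0, 0,-0.005,0,-0.003,0.0008,-0.001,0, 0,-0.005,0,-0.003,0.0008,-0.001,0, 0,-0.005,0,-0.003,0.0008,-0.001,0]' 10; python3 -c "
from h import *
go(*fix(-.0295,0),.017); f=get_obs()['contact_force']; print(R.from_rotvec([0,0,-FY]).apply(f))"
python3 -m jog '[0,0,0,0.001,0,0,0, 0,0,0,0.004,0,0,0, 0,0,0,0.02,0,-0.001,0, 0,0,0,0.02,0,-0.03,0, 0,0,0,0,0,-0.06,0, 0,0,0,0,0,-0.06,0, 0,0,0,0,0,-0.05,0, 0,0,0,0,0,0,0]' 10
python3 - <<'E'
from h import *
go(*fix(-.0295,0),.2)
im,P=cloud("wrist"); save("w5",im); np.save("w5P.npy",P)
r=fix(0,0)
m=(P[...,2]>.058)&(P[...,2]<.067)&(np.hypot(P[...,0]-r[0],P[...,1]-r[1])<.06); print(m.sum())
print(get_obs()["tcp_rot"])
E
```

```text
clock: 17.8
tool_pos: [0.4376, 0.1424, 0.0139]
tcp_rot: [-0.456, -3.098, 0.011]
contact_force: [-8.0, 1.9, -0.3]
finger_gap: 0.0005
t 17.8 pos [0.4376 0.1424 0.0139] F [-8.02  1.86 -0.31] gap 0.0005
turn [-0.0084 -0.0085  0.0025] shift now [-0.0017  0.0006 -0.0032] shift after turn [-0.0017  0.0006 -0.0031] q [ 0.08  0.36  1.98 -0.01  0.81 -1.2 ]
[-8.21619528 -0.55712844 -0.31186108]
clock: 18.8
tool_pos: [0.3919, 0.1577, 0.2214]
tcp_rot: [-0.457, -3.105, 0.01]
contact_force: [-0.2, -0.6, -0.2]
finger_gap: 0.0004
t 18.8 pos [0.3919 0.1577 0.2214] F [-0.18 -0.65 -0.18] gap 0.0004
turn [-0.0069 -0.0022  0.0029] shift now [-0.05   -0.0007  0.0213] shift after turn [-0.05   -0.0007  0.0214] q [ 0.12  0.03  1.8  -0.01  1.32 -1.16]
33
[-0.45608894 -3.1009671   0.01191158]
```

View pics/w5.png

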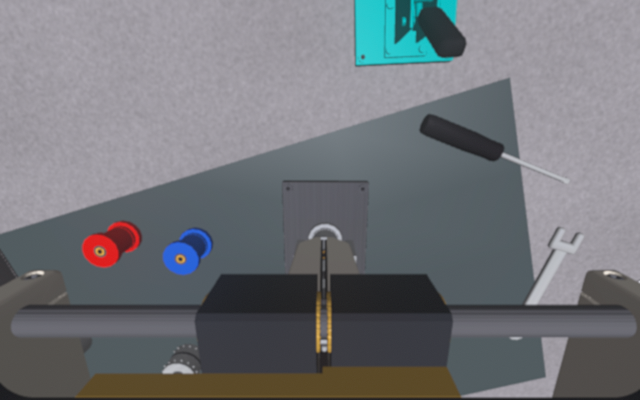

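```bash
python3 -m jog '[-0.007,-0.002,0.003,0.03,0,0,1, 0,0,0,0.02,0,0,1, 0,0,0,0,0,0,1, 0,0,0,0,0,0,1, 0,0,0,0,0,0,1, 0,0,0,0,0,0,1]' 10
python3 - <<'E'
from h import *
go(*fix(-.0295,0),.2)
im,P=cloud("wrist"); im2,P2=cloud("top")
C=np.hstack([cv2.resize(im[200:360,230:420],(475,400)),cv2.resize(im2[150:250,265:335],(280,400))]); save("w6",C)
for Q in(P,P2):
    r=fix(0,0)
    m=(abs(Q[...,2]-.063)<.0015)&(np.hypot(Q[...,0]-r[0],Q[...,1]-r[1])<.035); b=Q[m]
    h=(abs(Q[...,2]-.012)<.004)&(np.hypot(Q[...,0]-.487,Q[...,1]-.128)<.125)
    if m.sum()>5: print(m.sum(),cv2.minEnclosingCircle(b[:,:2].astype(np.float32)*1000),fix(0,0))
E
```

```text
clock: 19.6
tool_pos: [0.3392, 0.1717, 0.2149]
tcp_rot: [-0.461, -3.097, 0.006]
contact_force: [-0.5, -0.7, 0.2]
finger_gap: 0.0562
t 19.6 pos [0.3392 0.1717 0.2149] F [-0.55 -0.67  0.19] gap 0.0562
turn [-0.0052 -0.0094 -0.0003] shift now [-0.1045  0.0013  0.0139] shift after turn [-0.1044  0.0012  0.0149] q [ 0.17 -0.05  1.89 -0.    1.31 -1.1 ]
609 ((466.3627624511719, 137.38851928710938), 21.64593505859375) [0.4677 0.1339]
182 ((474.8831787109375, 131.0326385498047), 31.14423370361328) [0.4677 0.1339]
```

View pics/w6.png

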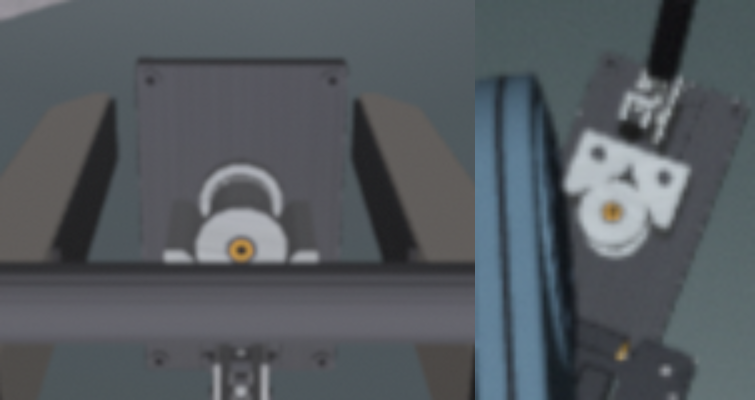

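The roller sits against both vee faces (wrist crop: (241,250); top crop: bush (612,211) on the vee's axis), and the clamp is open. Next: shut the fingers and go above the handle.

```bash
python3 -m jog '[-0.005,-0.009,0,-0.03,0,0,0, 0,0,0,-0.03,0,0,0, 0,0,0,-0.03,0,0,0, 0,0,0,-0.03,0,0,0, 0,0,0,-0.03,0,0,0, 0,0,0,-0.03,0,0,0, 0,0,0,-0.03,0,0,0, 0,0,0,0,0,0,0]' 20
python3 - <<'E'
from h import *
go(*fix(.083,0),.145)
E
```

```text
clock: 20.7
tool_pos: [0.5478, 0.1077, 0.2137]
tcp_rot: [-0.464, -3.107, -0.0]
contact_force: [-0.7, 0.1, -1.3]
finger_gap: 0.0006
t 20.7 pos [0.5478 0.1077 0.2137] F [-0.7   0.15 -1.26] gap 0.0006
turn [ 0.0002 -0.0004 -0.0013] shift now [0.0012 0.0018 0.0687] shift after turn [0.0012 0.0018 0.0687] q [-0.01  0.28  1.52  0.    1.34 -1.28]
```

```bash
python3 -m jog '[0,0,0,0,0.002,0.04,0, 0,0,0,0,0,0.037,0, 0,0,0,0,0,0,0, 0,0,0,-0.008,0,0.001,0, 0,0,0,-0.006,0,0.001,0]' 20
python3 - <<'E'
from h import *
go(*fix(.1168,0),.1265)
E
```

```text
clock: 21.32
tool_pos: [0.5613, 0.1066, 0.1364]
tcp_rot: [0.463, 3.105, 0.002]
contact_force: [0.3, 0.1, -0.0]
finger_gap: 0.0006
t 21.32 pos [0.5613 0.1066 0.1364] F [ 0.28  0.09 -0.02] gap 0.0006
turn [ 0.0017  0.0022 -0.0008] shift now [-0.0192 -0.0011  0.01  ] shift after turn [-0.0193 -0.0011  0.0099] q [-0.01  0.36  1.6   0.    1.18 -1.28]
```

```bash
python3 -m jog '[0.002,0.002,0,-0.005,-0.001,0.0025,0, 0,0,0,-0.005,0,0.0025,0, 0,0,0,-0.005,0,0.003,0, 0,0,0,-0.005,0,0.003,0, 0,0,0,-0.004,0,0.003,0]' 20
python3 - <<'E'
from h import *
go(*fix(.1316,0),.1149)
E
```

```text
clock: 21.95
tool_pos: [0.5861, 0.0987, 0.1243]
tcp_rot: [0.463, 3.105, 0.002]
contact_force: [-1.2, 1.5, 1.8]
finger_gap: 0.0007
t 21.95 pos [0.5861 0.0987 0.1243] F [-1.18  1.55  1.79] gap 0.0007
turn [ 0.0013  0.0017 -0.0008] shift now [-0.0081 -0.0008  0.0094] shift after turn [-0.0081 -0.0008  0.0094] q [-0.02  0.41  1.56  0.    1.17 -1.3 ]
```

Contact with the handle; follow the arc.

```bash
python3 -m jog '[0.001,0.002,0,-0.004,-0.0008,0.0045,0, 0,0,0,-0.004,0,0.0045,0, 0,0,0,-0.004,0,0.005,0, 0,0,0,-0.004,0,0.005,0, 0,0,0,-0.003,0,0.005,0]' 20
python3 - <<'E'
from h import *
go(*fix(.1431,0),.1002)
E
```

```text
clock: 22.58
tool_pos: [0.6068, 0.0922, 0.0992]
tcp_rot: [0.463, 3.105, 0.002]
contact_force: [-1.1, 1.7, 2.9]
finger_gap: 0.0005
t 22.57 pos [0.6068 0.0922 0.0992] F [-1.06  1.74  2.88] gap 0.0005
turn [ 0.0015  0.0022 -0.0009] shift now [ 0.0021 -0.0006 -0.0011] shift after turn [ 0.0021 -0.0006 -0.001 ] q [-0.03  0.47  1.53  0.    1.14 -1.31]
```

```bash
python3 -m jog '[0.001,0.002,0,-0.002,0,0.005,0, 0,0,0,-0.0015,0,0.005,0, 0,0,0,-0.001,0,0.005,0, 0,0,0,0,0,0.003,0, 0,0,0,0,0,0.002,0]' 20
python3 - <<'E'
from h import *
go(*fix(.1505,0),.083)
E
```

```text
clock: 23.2
tool_pos: [0.6132, 0.0904, 0.083]
tcp_rot: [0.462, 3.102, 0.0]
contact_force: [-6.9, 1.6, 18.3]
finger_gap: 0.0006
t 23.2 pos [0.6132 0.0904 0.083 ] F [-6.86  1.64 18.27] gap 0.0006
turn [ 0.001   0.0052 -0.0007] shift now [ 0.0014 -0.0007  0.    ] shift after turn [ 0.0014 -0.0007  0.    ] q [-0.03  0.49  1.54 -0.    1.11 -1.31]
```

```bash
python3 -m jog '[0,0.004,0,0,0,0.002,0, 0,0,0,0,0,0.002,0]' 20
python3 -m jog '[0,0,0,0,0,-0.02,0, 0,0,0,0,0,-0.05,0, 0,0,0,0,0,-0.06,0, 0,0,0,-0.04,0,-0.06,0, 0,0,0,-0.05,0,0,0, 0,0,0,-0.05,0,0,0, 0,0,0,0,0,0,0]' 20
python3 - <<'E'
from h import *
go(*fix(.1505,0),.2)
im,P=cloud("wrist"); im2,P2=cloud("side")
C=np.hstack([cv2.resize(im[:300],(480,225))[:, :],cv2.resize(im2[170:270,250:350],(225,225))]); save("w7",C)
c=P2[170:270,250:350].reshape(-1,3)-[*FX,0]; c=R.from_rotvec([0,0,-FY]).apply(c[np.isfinite(c[:,0])])
s=c[(abs(c[:,1])<.015)&(c[:,0]>.12)&(c[:,0]<.2)&(c[:,2]>.03)&(c[:,2]<.2)]; print("grip",len(s),s.mean(0),s.min(0),s.max(0))
s=c[(abs(c[:,1])<.02)&(c[:,0]>.02)&(c[:,0]<.075)]; print("arm zmax",s[:,2].max())
E
```

```text
clock: 23.45
tool_pos: [0.6132, 0.0904, 0.083]
tcp_rot: [0.462, 3.104, 0.001]
contact_force: [-4.9, 0.3, 15.2]
finger_gap: 0.0006
clock: 24.32
tool_pos: [0.7418, 0.048, 0.2643]
tcp_rot: [-0.462, -3.1, 0.008]
contact_force: [0.7, -0.5, -0.2]
finger_gap: 0.0006
t 24.32 pos [0.7418 0.048  0.2643] F [ 0.68 -0.54 -0.15] gap 0.0006
turn [-0.0061 -0.0069 -0.0006] shift now [0.1363 0.0029 0.0653] shift after turn [0.1367 0.0025 0.0643] q [-0.08  0.62  0.88 -0.    1.66 -1.36]
grip 94 [0.15004603 0.00495658 0.08193935] [ 0.12006952 -0.00576997  0.07205598] [0.18219986 0.0129514  0.0877849 ]
arm zmax 0.09291606636881555
```

View pics/w7.png

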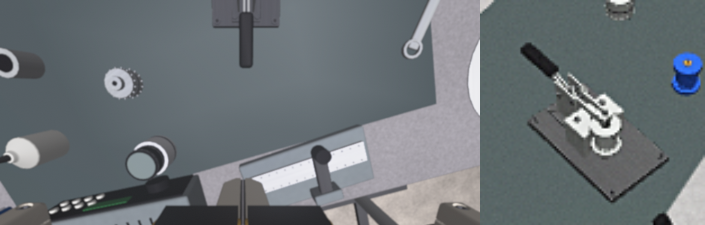

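Side crop: handle level, arm down with the foot on the upright roller in the vee. The robot is clear and the bystanders have not moved, so I'm handing in.

```bash
python3 -c "
from bench import *
print(get_obs()['clock'],hand_in())"
```

```text
the job is handed in; nothing more can be done
24.425 None
```

I stood the roller on the plate, pushed it home into the vee with the clamp open, then closed the clamp. I handed in at 24.4 s.

- **Push:** the end-of-move readings along the vee were 8.2 to 11.3 N over about 2.5 s. The sideways part was up to about 1.6 N, so the two faces were not loaded perfectly evenly. The wrist force only approximates the force on each face. No reading came near 20 N, but they were taken only at the end of each move.
- **Clamp:** the handle went to its stop, with the fingers at z = 83 mm and 15 to 18 N on it. The last side-camera check had the grip level at about z = 82 mm, the arm down and the foot on the upright roller. I did not measure the handle angle or the foot force directly.
- **Seat position:** in the pictures the roller stood on the vee's axis and against both faces. The wrist-camera numbers put it about 2 to 3 mm off the seat on both axes. Across the vee, the same 3 mm appeared when the pictures showed the roller centred. Along it, the fingers stopped about 1.5 mm short of the computed position. I took both as calibration error. I did not measure the seat again after clamping.
- **Other things:** the robot ended clear of the fixture. The bystanders seen in the last picture looked unmoved, though I did not measure them.

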